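# Layer two fresh cheese slabs on the draining stand with a separator between

## Task

Stack the cheese for draining: lay the white separator sheet flat on the slab on the sloping draining stand, push it down the slope until its lower end butts against the upright stop, and let go; then lay the second full-size slab from the wooden board flat on the separator and push that home against the stop too. Both must lie along the slope, their lower ends flush at the stop and their sides in line with the bottom slab, which may stay where it is, a little short of the stop. The cheese is soft, so set things down and push gently, and disturb nothing else on the table.

Things in the scene. Friction and masses are not known exactly. Their poses are not given: they have to be found in the camera images.
- stand: Fixed steel draining stand, about 190 x 110 mm on the table, 90 mm high at its high end. Origin on the table under its middle; z up, x points horizontally from its low end to its high end. It carries the sloping deck.
- deck: Steel deck of the stand, 180 x 100 mm, sloping at 18 degrees, fixed. Origin on its upper surface, mid-width, near its low end (30 mm above the table); x points up the slope, y across, z square to the deck. The upright stop, a stiff plate 70 mm wide reaching 56 mm from the deck, is adjustable: its inner face is somewhere from x = 0 to x = 12 mm, not measured, to be found by touch.
- slab_low: First slab of cream-coloured cheese, 120 (x) x 56 (y) x 28 mm (z), already lying along the deck, at the stop or up to 14 mm short of it. Origin at the centre of its underside. Loose, about 0.2 kg.
- rest: Fixed grey plastic rest, 120 x 40 mm, 30 mm high, on which the separator lies. Origin under its middle on the table; x along its length.
- separator: Stiff white plastic separator sheet with drain slots, 120 (x) x 66 (y) x 6 mm (z), lying flat on the grey rest, overhanging it by 13 mm on both long sides. Origin at the centre of its underside; x along its length. Loose, about 60 g.
- board: Fixed wooden cutting board, 190 x 170 x 12 mm. Origin at the centre of its underside.
- slab_top: Second full-size cheese slab, 120 (x) x 56 (y) x 28 mm (z), lying flat on the wooden board. Origin at the centre of its underside; x along its length. Loose, about 0.2 kg.
- offcut: Bystander: short cheese offcut, 70 x 36 x 28 mm, also on the wooden board. Not to be used. Origin at the centre of its underside.
- knife: Bystander: flat cheese knife (spatula) 200 mm long, lying on the table.
- brush: Bystander: brush 170 mm long, lying on the table.
- weight: Bystander: steel weight, 48 mm across, 54 mm high, origin under its centre.
- tumbler: Bystander: clear tumbler, 68 mm across, 100 mm high, origin under its centre.
- salt_jar: Bystander: glass jar, 70 mm across, 90 mm high, origin under its centre.
- mould: Bystander: white round bowl-shaped mould, 110 mm across, 80 mm high, origin under its centre.
Things that resemble listed ones, but are neither listed nor needed, are in the scene too. There is more than one size of the separator; the one meant has the size given above. What is shaped like the slab_top but turquoise is not meant.

How it is judged:
By the outcome, as a careful person would: the job done as asked, in the order asked, and still so for the second after the job is handed in, with the robot touching nothing.
It also fails if it takes over 72 s, if anything falls off the work surface, if the arm or the gripper's body presses on something with over 40 N, if the wrist force passes 120 N, or if a joint passes its speed limit or range.

## Robot

A 7-joint arm with a two-finger parallel gripper is mounted at the origin on the work surface. World frame = base frame: x ahead of the robot, y to its left, z up, the work surface at z = 0. Lengths are in m, angles in rad, forces in N, time in s.
With the tool pointing down it reaches from about 0.425 to 0.825 m from the base axis. Payload 3.6 kg.
Tool frame: the origin (TCP) lies between the finger pads; the fingertips stand 14 mm ahead of it and the grasp point (between the pads) lies 5 mm behind it (env.nose_length is the z of the fingertips in the tool frame, in m); z points along the fingers, y is the line along which they close (so a half turn about z gives the same grasp; the last joint's range is limited). The gripper opens to 85 mm and grips with 20 to 120 N. Pads are 22 mm wide; open, the fingers measure 114 mm over their backs; the gripper's body (76 mm by 85 mm) begins 54 mm behind the grasp point. The pads swing forward as they close: fully open they stand 13 mm farther back than shut.
Start: joints at [1.185, 0.615, -0.013, 1.423, 0.008, 1.103, -0.04], TCP at [0.229, -0.608, 0.245] pointing down, gripper open.
Joint ranges: [-3.12, 3.12], [-0.3, 2.06], [-1.34, 1.32], [0.26, 2.42], [-1.36, 4.5], [0.01, 1.98], [-2.84, 2.84]. Speed limits (rad/s): [2.79, 2.79, 3.14, 3.14, 3.14, 3.14, 3.14].

## Interface

Orientations are given as a unit quaternion [w, x, y, z].
In Python, from station import env gives the robot as it stands. The module is installed in compiled form; this text tells all that it offers.
- The arm moves only by the tool play_rows, never from a script. Its arguments are lists of equal length, an entry for each row: "hand": the finger opening in mm, from 0 to 85.4; "xyz": the shift along the world's x, y, z scaled (see below), a list of three; "rotation": the turn, a rotation vector about the world's x, y, z scaled (see below), a list of three. A call has exactly 10 rows; each row shifts and turns the commanded pose from where the row before left it; what a row does not reach is not made up. The controller multiplies each number of a shift by 0.5 m and each number of a turn by 60 degrees. A row lasts 1/8 s, in which the tool goes at most 62.5 mm and 10.7 degrees, less where a joint would pass 70% of its speed; a pose out of reach is approached as far as the arm can. A call with a number of a shift or a turn outside -1 to 1 is refused whole. A call with a gripper value outside its range is refused whole. The fingers move at their own pace and stop on an object; "grip_force" is the grip in N (left out, the last holds). Time passes only in rows, so rows that do not move let the fingers close, or fill a call up. It gives the time, the measured TCP pose, the force, the opening and the grip force at its end, in the units of the state.
- env.read_state(): the state, without advancing time (a new reading comes with each control period).
- env.read_camera(name): name is "side" or "top"; returns a dict with "frame" (400x640x3 uint8, red, green, blue), "mtx" (3x3 intrinsics, pixels), "position" and "attitude" of the camera in the world. Camera axes: x right, y up, looking along -z (the intrinsics and any distortion apply to the point x, -y, -z); pixel columns grow to the right and rows downward; lengths in m; the calibration is good to about 2 mm. A picture is of the moment at which its call begins. There is no depth.
- env.sign_off(): hands the job in; it is judged then, once.
The state is a dict: "time": time; "qpos": joint angles; "dq": joint speeds; "joint_torque": joint torques, N m; "ee_pos": TCP position; "tool_rot": TCP orientation; "wrist_force": force on the tool from outside, world axes, zero at the start; "ft_torque": the same for the moment, N m; "width": finger opening in m; "grasp_force": force on a finger pad.
Only numpy, scipy, OpenCV 4.12 (cv2) and the standard library are available. Lean on these libraries where they do the work, as an engineer would, in place of code of your own. Each camera call takes 0.05 s, during which the arm holds its last target. There are 200 camera calls.

## Working session

There is one attempt and no reset: what is moved stays moved. The work goes in short steps, Python scripts to look and compute and a tool call to move; the robot and the scene stay as the last step left them, time stands still between calls to the robot, and variables do not carry over. Pictures are saved under pics/ and viewed, at most 10 in all, crops included, and the job is handed in when it is done.

Besides the shell and the picture viewer there is one more tool, called after "Request:" as name(argument=value, ...) on one line, values as JSON. play_rows: Moves the arm, as the interface text tells. Its arguments: {"type":"object","properties":{"hand":{"type":"array","items":{"type":"number"}},"xyz":{"type":"array","items":{"type":"array","items":{"type":"number","minimum":-1,"maximum":1}}},"rotation":{"type":"array","items":{"type":"array","items":{"type":"number","minimum":-1,"maximum":1}}},"grip_force":{"type":"number"}},"required":["hand","xyz","rotation"]}

```bash
mkdir -p pics; cat > h.py <<'E'
import numpy as np, cv2
from station import env
from scipy.spatial.transform import Rotation as R
def cam(n):
    c=env.read_camera(n); return c
def rot(c):
    a=np.array(c["attitude"],float)
    return a if a.shape==(3,3) else R.from_quat([a[1],a[2],a[3],a[0]]).as_matrix()
def ray(c,p):
    K=np.array(c["mtx"]); d=np.linalg.inv(K)@np.array([p[0],p[1],1.])
    return np.array(c["position"]), rot(c)@np.array([d[0],-d[1],-d[2]])
def onz(c,p,z):
    o,d=ray(c,p); return o+d*(z-o[2])/d[2]
def proj(c,X):
    q=rot(c).T@(np.array(X)-np.array(c["position"])); q=np.array([q[0],-q[1],-q[2]]); u=np.array(c["mtx"])@q; return u[:2]/u[2]
E
python3 - <<'E'
from h import *
for n in("top","side"):
    c=cam(n); np.savez(f"{n}0.npz",**c)
    cv2.imwrite(f"pics/{n}0.png",c["frame"][:,:,::-1]); print({k:c[k] for k in c if k!="frame"})
print(env.read_state(),env.nose_length)
E
```

```text
{'mtx': array([[361.62016264,   0.        , 323.84431154],
       [  0.        , 361.62016264, 198.48064782],
       [  0.        ,   0.        ,   1.        ]]), 'position': array([ 0.37829521, -0.01143944,  1.04002217]), 'attitude': array([ 0.71493999,  0.05111548, -0.0577643 , -0.6949182 ])}
{'mtx': array([[418.74422778,   0.        , 318.68496363],
       [  0.        , 418.74422778, 188.59363519],
       [  0.        ,   0.        ,   1.        ]]), 'position': array([0.26037839, 0.8322615 , 0.72567617]), 'attitude': array([-0.11146622, -0.06341932,  0.43553836,  0.890988  ])}
{'time': 0.1, 'qpos': array([ 1.1845296 ,  0.6158456 , -0.01262563,  1.42472732,  0.00810842,
        1.10340259, -0.04043139]), 'dq': array([-2.57088438e-04, -1.65817888e-03,  4.84721956e-05, -3.26261639e-03,
       -1.22880471e-03,  3.57511349e-05, -7.18424398e-04]), 'joint_torque': array([ 1.57801627e-03, -4.70382929e+01,  2.60445876e-01, -1.71571130e+01,
        1.01161347e-02,  5.88679570e-03, -1.80083532e-05]), 'ee_pos': array([ 0.22862178, -0.60777334,  0.24424268]), 'tool_rot': array([-1.14456909e-03,  9.83859850e-01,  1.78936959e-01, -2.24147452e-04]), 'wrist_force': array([-0.78855648,  0.1792195 ,  0.54439946]), 'ft_torque': array([0.01403966, 0.01404976, 0.05278792]), 'grasp_force': 0.0, 'width': 0.08562842246837406} 0.014
```

View pics/top0.png

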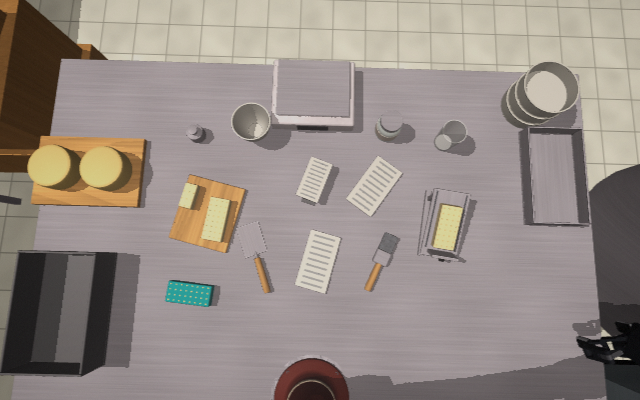

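View pics/side0.png

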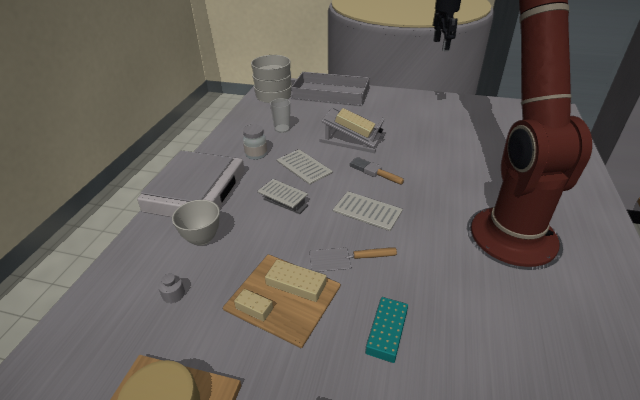

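Both views show three slotted white sheets: top (315,180) on a small rest, (375,186) and (318,262) larger, apparently flat on the table. The stand with slab_low is at top (450,225), its stop at the near end. The board is at (207,213) with the offcut (188,195) and slab_top (216,219), and a turquoise lookalike lies at (189,293). Next: measure and enlarge.

```bash
python3 - <<'E'
from h import *
def ld(n): return dict(np.load(f"{n}0.npz"))
t=ld("top"); f=t["frame"]
hsv=cv2.cvtColor(f,cv2.COLOR_RGB2HSV)
for name,p in dict(sepA=(315,180),sepB=(375,186),sepC=(318,262),low=(450,228),top=(216,219),off=(188,195)).items():
    print(name,f[p[1]-1:p[1]+2,p[0]].tolist(),hsv[p[1],p[0]])
def rects(mask,zs,lab,amin=60):
    cs,_=cv2.findContours(mask,cv2.RETR_EXTERNAL,cv2.CHAIN_APPROX_NONE)
    for c in cs:
        if cv2.contourArea(c)<amin: continue
        u=c.reshape(-1,2).mean(0)
        if not(150<u[0]<500 and 140<u[1]<310): continue
        for z in zs:
            w=np.array([onz(t,p,z)[:2] for p in c.reshape(-1,2)],np.float32)
            r=cv2.minAreaRect(w*1000); print(lab,u.round(),"z",z,"c",np.round(r[0],1),"sz",np.round(r[1],1),round(r[2],1))
white=((hsv[:,:,1]<30)&(hsv[:,:,2]>185)).astype(np.uint8)
white=cv2.morphologyEx(white,cv2.MORPH_CLOSE,np.ones((5,5)))
rects(white,[.006,.036],"white")
cream=((hsv[:,:,1]>45)&(hsv[:,:,1]<120)&(hsv[:,:,2]>190)&(hsv[:,:,0]>20)&(hsv[:,:,0]<35)).astype(np.uint8)
rects(cream,[.040,.085],"cream")
a=cv2.resize(f[150:300,290:480],None,fx=4,fy=4,interpolation=cv2.INTER_CUBIC)
cv2.imwrite("pics/cropt.png",a[:,:,::-1])
s=ld("side")["frame"]; b=np.vstack([cv2.resize(s[90:165,310:410],None,fx=6,fy=6,interpolation=cv2.INTER_CUBIC)])
b2=cv2.resize(s[145:240,250:410],(600,356)[0:2],interpolation=cv2.INTER_CUBIC)
cv2.imwrite("pics/crops.png",b[:,:,::-1])
E
```

```text
sepA [[171, 165, 159], [186, 179, 171], [214, 206, 192]] [ 16  21 186]
sepB [[179, 173, 165], [161, 156, 151], [190, 182, 173]] [ 15  16 161]
sepC [[166, 163, 156], [209, 203, 191], [215, 209, 196]] [ 20  22 209]
low [[215, 209, 152], [214, 209, 154], [215, 210, 154]] [ 28  71 214]
top [[216, 212, 161], [217, 212, 161], [217, 213, 162]] [ 27  66 217]
off [[216, 211, 161], [215, 211, 161], [216, 212, 163]] [ 28  64 215]
white [317. 261.] z 0.006 c [361.4  -5.4] sz [ 87.2 160.3] 75.6
white [317. 261.] z 0.036 c [361.9  -5.6] sz [ 84.7 155.7] 75.6
white [314. 179.] z 0.006 c [596.1  12.5] sz [ 66.5 122.1] 70.1
white [314. 179.] z 0.036 c [589.8  11.8] sz [ 64.6 118.6] 70.1
white [374. 185.] z 0.006 c [ 582.4 -163.4] sz [ 87.1 160.4] 54.9
white [374. 185.] z 0.036 c [ 576.5 -158.9] sz [ 84.6 155.7] 54.9
cream [447. 227.] z 0.04 c [ 464.2 -363.8] sz [ 56.  125.3] 75.9
cream [447. 227.] z 0.085 c [ 460.3 -347.9] sz [ 53.5 119.7] 75.9
cream [215. 219.] z 0.04 c [468.6 281. ] sz [ 52.8 117.4] 81.3
cream [215. 219.] z 0.085 c [464.5 267.8] sz [ 50.5 112.1] 81.3
cream [187. 195.] z 0.04 c [532.3 362.8] sz [33.2 67.1] 76.6
cream [187. 195.] z 0.085 c [525.4 346. ] sz [31.7 64.1] 76.6
```

View pics/cropt.png

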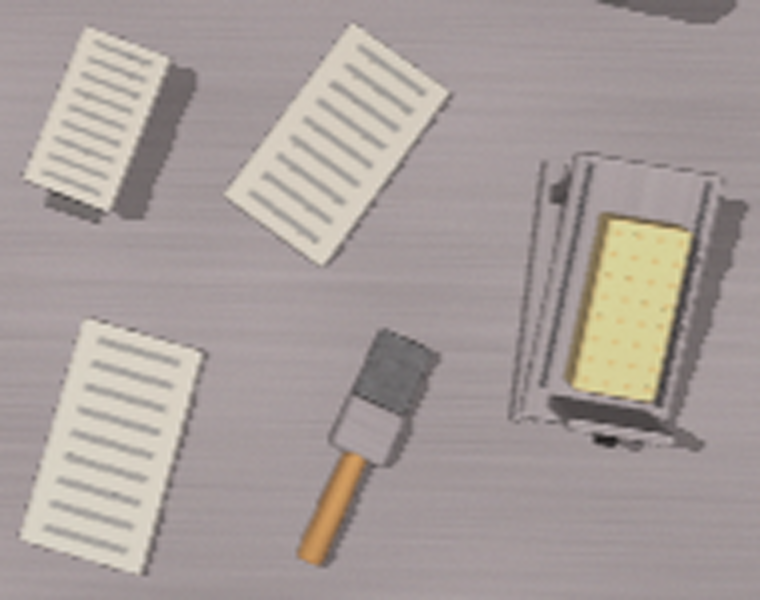

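View pics/crops.png

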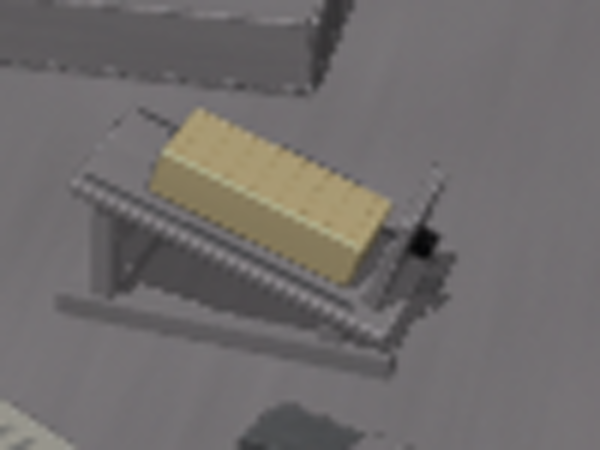

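Sheet A (top px 314,179) measures about 120 x 66 mm and lies on the rest with overhang, so it is the one meant. B (374,185) and C (317,261) measure 160 x 87 mm and lie on the table, so they are out. The crops also show slab_low short of the stop, whose near end faces the robot. Next I triangulate slab_low and cross-check A and slab_top in the side view.

```bash
cat >> h.py <<'E'
def quad(mask,near):
    cs,_=cv2.findContours(mask.astype(np.uint8),cv2.RETR_EXTERNAL,cv2.CHAIN_APPROX_NONE)
    c=min([c for c in cs if cv2.contourArea(c)>60],key=lambda c:np.linalg.norm(c.reshape(-1,2).mean(0)-near))
    return c.reshape(-1,2)
def corners(c):
    """quad corners: fit a line to the contour points along each side of a rough quad, intersect; grow 0.5px"""
    c=c.astype(np.float32); h=cv2.convexHull(c).reshape(-1,2)
    for e in np.arange(1,15,.25):
        q=cv2.approxPolyDP(h.reshape(-1,1,2),e,True).reshape(-1,2)
        if len(q)<=4: break
    m=q.mean(0); L=[]
    for i in range(4):
        a,b=q[i],q[(i+1)%4]; d=(b-a)/np.linalg.norm(b-a); n=np.array([-d[1],d[0]])
        s=(c-a)@d; k=(abs((c-a)@n)<1.8)&(s>2)&(s<np.linalg.norm(b-a)-2)
        vx,vy,x,y=cv2.fitLine(c[k],cv2.DIST_HUBER,0,.01,.01).ravel()
        n=np.array([-vy,vx]); o=np.array([x,y]); 
        if n@(o-m)<0:n=-n
        L.append((n,n@o+.5))
    return np.array([np.linalg.solve([L[i-1][0],L[i][0]],[L[i-1][1],L[i][1]]) for i in range(4)])
def tri(c1,p1,c2,p2):
    (a,u),(b,v)=ray(c1,p1),ray(c2,p2); s=np.linalg.lstsq(np.c_[u,-v],b-a,rcond=None)[0]
    x,y=a+s[0]*u,b+s[1]*v; return (x+y)/2,np.linalg.norm(x-y)
def cream(c,vmin):
    h=cv2.cvtColor(c["frame"],cv2.COLOR_RGB2HSV); return (h[:,:,1]>45)&(h[:,:,1]<135)&(h[:,:,2]>vmin)&(h[:,:,0]>18)&(h[:,:,0]<36)
def white(c,v):
    h=cv2.cvtColor(c["frame"],cv2.COLOR_RGB2HSV); return cv2.morphologyEx(((h[:,:,1]<32)&(h[:,:,2]>v)).astype(np.uint8),cv2.MORPH_CLOSE,np.ones((5,5)))
E
python3 - <<'E'
from h import *
np.set_printoptions(suppress=True,precision=1)
t,s=[dict(np.load(f"{n}0.npz")) for n in("top","side")]
hs=cv2.cvtColor(s["frame"],cv2.COLOR_RGB2HSV)
for p in [(355,121),(350,131),(295,276),(290,288),(283,193),(291,203),(270,170)]: print(p,hs[p[1],p[0]],end=" ")
print()
ct=corners(quad(cream(t,190),(447,227))); print("low top px",ct)
for n,c,p in(("sepA",corners(quad(white(t,185),(314,179))),.036),("slabtop",corners(quad(cream(t,190),(215,219))),.040)):
    w=np.array([onz(t,q,p)*1000 for q in c]); e=w[[1,2,3,0]]-w; print(n,w.mean(0),np.linalg.norm(e,axis=1),np.degrees(np.arctan2(e[:,1],e[:,0])))
b=np.hstack([cv2.resize(s["frame"][100:160,320:400],None,fx=5,fy=5,interpolation=0),cv2.resize(s["frame"][250:310,240:320],None,fx=5,fy=5,interpolation=0)])
# side-view cheese value stats in the low-slab and top-slab blobs
for nr in((355,125),(295,280)):
    q=quad(cream(s,100),nr); m=np.zeros(s["frame"].shape[:2],np.uint8); cv2.fillPoly(m,[q],1)
    print(nr,np.histogram(hs[:,:,2][m>0],bins=range(100,240,10)),q.min(0),q.max(0))
E
```

```text
(355, 121) [ 22  80 169] (350, 131) [150   5  99] (295, 276) [ 22  80 166] (290, 288) [ 22  81 133] (283, 193) [ 22  19 151] (291, 203) [ 24  17 150] (270, 170) [160   7 116] 
low top px [[442.1 204. ]
 [462.1 207.8]
 [452.4 250. ]
 [432.8 246.9]]
sepA [589.7  11.7  36. ] [ 64.8 119.   65.3 118.9] [-109.6  160.1   70.3  -20.1]
slabtop [467.8 281.4  40. ] [115.3  54.  125.6  54.1] [171.3  91.6  -8.3 -99.3]
(355, 125) (array([  5,   2,  19, 205,  19,  30, 286,  30,   0,   0,   0,   0,   0]), array([100, 110, 120, 130, 140, 150, 160, 170, 180, 190, 200, 210, 220,
       230])) [335 108] [374 136]
(295, 280) (array([  9,  18,  21, 329,  51, 115, 946,  48,   0,   0,   0,   0,   0]), array([100, 110, 120, 130, 140, 150, 160, 170, 180, 190, 200, 210, 220,
       230])) [265 259] [325 301]
```

```bash
python3 - <<'E'
from h import *
np.set_printoptions(suppress=True,precision=1)
t,s=[dict(np.load(f"{n}0.npz")) for n in("top","side")]
sh=lambda w:(w.mean(0),np.linalg.norm(w[[1,2,3,0]]-w,axis=1),np.degrees(np.arctan2(*(w[[1,2,3,0]]-w).T[[1,0]])))
ma=white(s,135)
for n,mt,ms,nt,ns,z in(("low",cream(t,190),cream(s,148),(447,227),(355,122),None),("slabtop",cream(t,190),cream(s,148),(215,219),(296,278),.04),("sep",white(t,185),ma,(314,179),(283,193),.036)):
    ct,cs=corners(quad(mt,nt)),corners(quad(ms,ns)); print(n,cs.tolist())
    if z:
        ws=np.array([onz(s,q,z)*1000 for q in cs]); print(" side on plane",*sh(ws))
        wt=np.array([onz(t,q,z)*1000 for q in ct]); print(" top on plane",*sh(wt))
    best=None
    for o in(1,-1):
      for k in range(4):
        cc=np.roll(cs[::o],k,axis=0); X=[tri(t,a,s,b) for a,b in zip(ct,cc)]; e=sum(x[1] for x in X)
        if best is None or e<best[0]: best=(e,np.array([x[0] for x in X])*1000,[x[1]*1000 for x in X])
    w=best[1]; print(" tri",w.tolist(),np.array(best[2])); print(*sh(w)); e=w[[1,2,3,0]]-w; print(" slope",np.degrees(np.arcsin(e[:,2]/np.linalg.norm(e,axis=1))))
E
```

```text
low [[374.0185852050781, 122.72611999511719], [370.1018981933594, 132.18186950683594], [337.4904479980469, 115.25234985351562], [341.822998046875, 107.15690612792969]]
 tri [[517.202685833759, -331.8631517770779, 95.85798087310488], [511.0536608461949, -382.8231702827102, 99.30962994613569], [400.98006649491737, -366.8822773903347, 64.49420204468143], [406.71527495357105, -316.81004201489236, 57.199093919537205]] [4.8 1.5 1.6 1.5]
[ 459.  -349.6   79.2] [ 51.4 116.5  50.9 118. ] [-96.9 171.8  83.5  -7.8]
 slope [  3.8 -17.4  -8.2  19.1]
slabtop [[264.3448486328125, 276.88238525390625], [276.65093994140625, 258.6874694824219], [325.6865539550781, 275.0221862792969], [315.3300476074219, 294.4462890625]]
 side on plane [467.7 281.6  40. ] [ 55.6 117.6  54.6 117.5] [-98.5 170.7  81.5  -8.8]
 top on plane [467.8 281.4  40. ] [115.3  54.  125.6  54.1] [171.3  91.6  -8.3 -99.3]
 tri [[522.1305718288953, 245.46934961752476, 40.72536400541599], [407.40632798822963, 263.2057371861931, 39.05047488326385], [410.4977076031697, 317.77985808656683, 40.37897793467199], [531.0385756020218, 299.235164
[... 157 characters left out ...]
7255859375, 190.76712036132812], [272.3564147949219, 178.3155975341797], [307.2184143066406, 193.0416717529297], [292.1244812011719, 206.47976684570312]]
 side on plane [589.   11.1  36. ] [ 66.7 119.8  66.1 119. ] [-109.1  160.1   70.3  -19.6]
 top on plane [589.7  11.7  36. ] [ 64.8 119.   65.3 118.9] [-109.6  160.1   70.3  -20.1]
 tri [[656.4661826671821, 21.893571772104885, 35.53452158985587], [634.066662561921, -39.23365479427003, 37.12106458383896], [522.032109201933, 1.1472307966921038, 36.835024329530505], [544.3095159541979, 62.6541608031623, 36.31125985289574]] [0.2 0.7 1.4 1. ]
[589.2  11.6  36.5] [ 65.1 119.1  65.4 119.3] [-110.1  160.2   70.1  -20. ]
 slope [ 1.4 -0.1 -0.5 -0.4]
```

```bash
cat >> h.py <<'E'
def frame(psi):
    c,s=np.cos(np.radians(18)),np.sin(np.radians(18)); p=np.radians(psi)
    ex=np.array([c*np.cos(p),c*np.sin(p),s]); ey=np.array([-np.sin(p),np.cos(p),0]); return ex,ey,np.cross(ex,ey)
def onplane(c,p,P,n):
    o,d=ray(c,p); return o+d*((P-o)@n)/(d@n)
E
python3 - <<'E'
from h import *
np.set_printoptions(suppress=True,precision=1)
t,s=[dict(np.load(f"{n}0.npz")) for n in("top","side")]
ct,cs=corners(quad(cream(t,190),(447,227))),corners(quad(cream(s,148),(355,122)))
for psi in(-7,-9):
  ex,ey,n=frame(psi); M=np.array([ex,ey,n])
  for z in(.0772,.0792,.0812):
    P=np.array([.459,-.3496,z])
    for nm,c,q in(("top",t,ct),("side",s,cs)):
        w=np.array([onplane(c,x,P,n) for x in q])*1000; l=(w-P*1000)@M.T; e=l[[1,2,3,0]]-l
        print(psi,z,nm,w.mean(0),np.linalg.norm(e,axis=1),psi+np.degrees(np.arctan2(e[:,1],e[:,0]))%90)
# deck edges in the top view, enlarged with contrast
a=cv2.resize(t["frame"][180:270,410:480],None,fx=8,fy=8,interpolation=cv2.INTER_CUBIC)[:600]
b=cv2.resize(s["frame"][95:160,310:400],None,fx=8,fy=8,interpolation=cv2.INTER_CUBIC)[:,:]
cv2.imwrite("pics/s8.png",b[:,:,::-1])
E
```

```text
-7 0.0772 top [ 459.5 -350.3   77.4] [ 53.7 117.4  53.4 119.1] [80.6 82.1 82.4 82.2]
-7 0.0772 side [ 459.2 -353.    77.4] [ 60.4 117.   54.9 117. ] [-2.6 80.1 -2.  82.8]
-7 0.0792 top [ 459.4 -349.6   79.3] [ 53.6 117.2  53.3 118.8] [80.6 82.1 82.4 82.2]
-7 0.0792 side [ 458.6 -349.9   79.1] [ 60.2 116.6  54.8 116.6] [-2.6 80.1 -2.  82.8]
-7 0.0812 top [ 459.2 -348.9   81.2] [ 53.5 116.9  53.2 118.6] [80.6 82.1 82.4 82.2]
-7 0.0812 side [ 458.1 -346.8   80.8] [ 60.1 116.3  54.6 116.3] [-2.6 80.1 -2.  82.8]
-9 0.0772 top [ 459.5 -350.3   77.4] [ 53.5 117.4  53.2 119.1] [80.5 -8.  -7.6 -7.9]
-9 0.0772 side [ 459.2 -353.    77.4] [ 59.4 117.   54.  116.9] [-2.7 80.  -2.2 -7.4]
-9 0.0792 top [ 459.4 -349.6   79.3] [ 53.4 117.1  53.1 118.9] [80.5 -8.  -7.6 -7.9]
-9 0.0792 side [ 458.6 -349.9   79.1] [ 59.2 116.7  53.9 116.6] [-2.7 80.  -2.2 -7.4]
-9 0.0812 top [ 459.2 -348.9   81.2] [ 53.3 116.9  53.  118.6] [80.5 -8.  -7.6 -7.9]
-9 0.0812 side [ 458.1 -346.8   80.8] [ 59.1 116.4  53.7 116.3] [-2.7 80.  -2.2 -7.4]
```

Request:
play_rows(hand=[85,85,85,85,85,85,85,85,85,85], xyz=[[0.06,0.103,0],[0.06,0.103,0],[0.06,0.103,0],[0.06,0.103,0],[0.06,0.103,0],[0.06,0.103,0],[0.06,0.103,0],[0.06,0.103,0],[0.06,0.103,0],[0.06,0.103,0]], rotation=[[0,0,-0.068],[0,0,-0.068],[0,0,-0.068],[0,0,-0.068],[0,0,-0.068],[0,0,-0.068],[0,0,-0.068],[0,0,-0.068],[0,0,-0.068],[0,0,-0.068]], grip_force=20)

```text
time: 1.35
ee_pos: [0.5294, -0.0916, 0.245]
tool_rot: [0.0, 0.984, -0.176, -0.0]
wrist_force: [1.6, -0.6, -0.2]
width: 0.0851
grasp_force: 0.0
```

Request:
play_rows(hand=[85,85,85,85,85,85,85,85,60,60], xyz=[[0.061,0.104,0],[0.06,0.104,0],[0,0,-0.1],[0,0,-0.1],[0,0,-0.1],[0,0,-0.06],[0,0,-0.037],[0,0,-0.037],[0,0,0],[0,0,0]], rotation=[[0,0,0],[0,0,0],[0,0,0],[0,0,0],[0,0,0],[0,0,0],[0,0,0],[0,0,0],[0,0,0],[0,0,0]])

```text
time: 2.6
ee_pos: [0.5901, 0.0107, 0.0292]
tool_rot: [-0.0, 0.985, -0.175, 0.001]
wrist_force: [-0.4, -0.1, -0.0]
width: 0.065
grasp_force: 22.8
```

```bash
cat >> h.py <<'E'
PSI=-7.8; C=np.array([.4592,-.3497,.0792])
def target(u,v,w,psi=PSI):
    ex,ey,n=frame(psi); return C+(u*ex+v*ey+w*n)/1000, np.array([ex,-ey,-n]).T
def delta(P,Rt):
    s=env.read_state(); q=s["tool_rot"]; R0=R.from_quat([q[1],q[2],q[3],q[0]])
    r=(R.from_matrix(Rt)*R0.inv()).as_rotvec(degrees=True)
    np.set_printoptions(suppress=True,precision=4)
    print("pos",s["ee_pos"],"to",P,"shift units",(P-s["ee_pos"])/.5,"turn units",r/60,"F",s["wrist_force"],"w",s["width"])
E
python3 - <<'E'
from h import *
delta(*target(6,0,40)); print(frame(PSI))
E
```

```text
pos [0.5901 0.0107 0.0292] to [ 0.4526 -0.3488  0.1191] shift units [-0.275  -0.7189  0.1799] turn units [-0.073  -0.2899  0.2046] F [-0.4173 -0.1304 -0.0414] w 0.06496915875634571
(array([ 0.9423, -0.1291,  0.309 ]), array([0.1357, 0.9907, 0.    ]), array([-0.3062,  0.0419,  0.9511]))
```

Request:
play_rows(hand=[60,60,60,60,60,60,60,60,60,60], xyz=[[0,0,0.04],[0,0,0.12],[0,0,0.12],[-0.0393,-0.1027,0],[-0.0393,-0.1027,0],[-0.0393,-0.1027,0],[-0.0393,-0.1027,0],[-0.0393,-0.1027,0],[-0.0393,-0.1027,0],[-0.0393,-0.1027,0]], rotation=[[0,0,0],[0,0,0],[0,0,0],[-0.0104,-0.0414,0.0292],[-0.0104,-0.0414,0.0292],[-0.0104,-0.0414,0.0292],[-0.0104,-0.0414,0.0292],[-0.0104,-0.0414,0.0292],[-0.0104,-0.0414,0.0292],[-0.0104,-0.0414,0.0292]])

```text
time: 3.85
ee_pos: [0.4514, -0.3507, 0.1699]
tool_rot: [0.012, 0.985, -0.067, 0.157]
wrist_force: [0.8, 0.0, -1.1]
width: 0.0656
grasp_force: 23.1
```

```bash
python3 - <<'E'
from h import *
delta(*target(6,0,40)); delta(*target(6,0,5))
E
```

```text
pos [ 0.4514 -0.3507  0.1699] to [ 0.4526 -0.3488  0.1191] shift units [ 0.0024  0.0038 -0.1016] turn units [ 0.003   0.0013 -0.0007] F [ 0.7894  0.0113 -1.079 ] w 0.06564828565188013
pos [ 0.4514 -0.3507  0.1699] to [ 0.4633 -0.3503  0.0858] shift units [ 0.0238  0.0009 -0.1681] turn units [ 0.003   0.0013 -0.0007] F [ 0.7894  0.0113 -1.079 ] w 0.06564828565188013
```

Request:
play_rows(hand=[60,60,60,60,60,60,60,60,60,60], xyz=[[0.0012,0.0019,-0.05],[0.0012,0.0019,-0.0516],[0.0043,-0.0006,-0.0133],[0.0043,-0.0006,-0.0133],[0.0043,-0.0006,-0.0133],[0.0043,-0.0006,-0.0133],[0.0043,-0.0006,-0.0133],[0,0,0],[0,0,0],[0,0,0]], rotation=[[0.003,0.0013,-0.0007],[0,0,0],[0,0,0],[0,0,0],[0,0,0],[0,0,0],[0,0,0],[0,0,0],[0,0,0],[0,0,0]])

```text
time: 5.1
ee_pos: [0.4638, -0.3485, 0.0845]
tool_rot: [0.01, 0.986, -0.068, 0.155]
wrist_force: [-0.1, 0.4, -1.5]
width: 0.0655
grasp_force: 23.1
```

```bash
python3 - <<'E'
from h import *
delta(*target(6,0,-1))
ex,ey,n=frame(PSI);P=env.read_state()["ee_pos"]; print((P-C)@np.array([ex,ey,n]).T*1000)
for nm in("top","side"):
    c=cam(nm); np.savez(f"{nm}1.npz",**c)
t=dict(np.load("top1.npz"));s=dict(np.load("side1.npz"))
a=cv2.resize(t["frame"][180:270,410:490],(480,540),interpolation=cv2.INTER_CUBIC);b=cv2.resize(s["frame"][85:160,310:410],(320*1,240),interpolation=cv2.INTER_CUBIC)
cv2.imwrite("pics/p1.png",np.hstack([a,cv2.copyMakeBorder(b,0,300,0,0,0)])[:,:,::-1])
E
```

```text
pos [ 0.4638 -0.3485  0.0845] to [ 0.4652 -0.3505  0.0801] shift units [ 0.0027 -0.0039 -0.0088] turn units [-0.0025 -0.0028  0.0012] F [-0.1261  0.4381 -1.5464] w 0.06546999109452563
[5.8284 1.7655 3.6618]
```

View pics/p1.png

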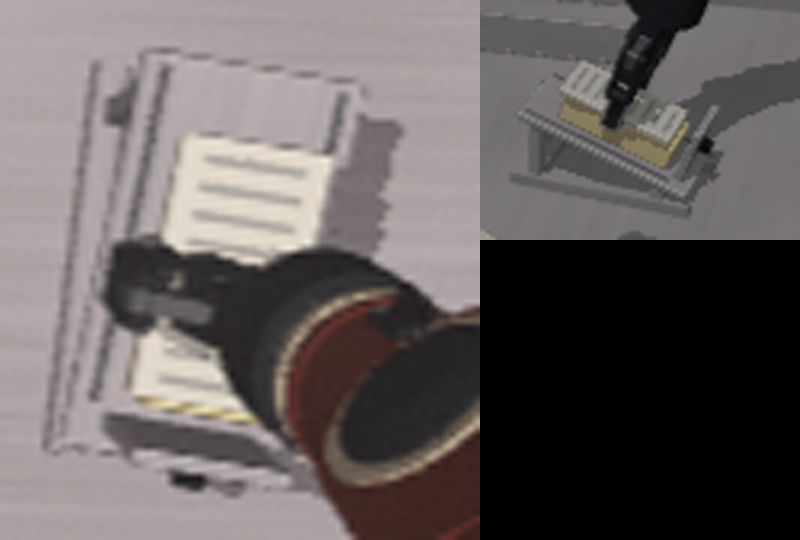

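The view shows the sheet held just over slab_low, parallel to it, with a strip of cream at the lower end. The rest of the way goes down gently.

Request:
play_rows(hand=[60,60,60,60,60,60,60,60,60,60], xyz=[[-0.0005,-0.0036,0],[0.0005,0,-0.0014],[0.0005,0,-0.0014],[0.0005,0,-0.0014],[0.0005,0,-0.0014],[0.0005,0,-0.0014],[0.0005,0,-0.0014],[0,0,0],[0,0,0],[0,0,0]], rotation=[[-0.0025,-0.0028,0.0012],[0,0,0],[0,0,0],[0,0,0],[0,0,0],[0,0,0],[0,0,0],[0,0,0],[0,0,0],[0,0,0]])

```text
time: 6.45
ee_pos: [0.465, -0.3502, 0.0801]
tool_rot: [0.011, 0.985, -0.067, 0.156]
wrist_force: [0.4, -0.1, -0.6]
width: 0.0653
grasp_force: 23.1
```

```bash
cat >> h.py <<'E'
def loc():
    s=env.read_state(); M=np.array(frame(PSI)); np.set_printoptions(suppress=True,precision=2)
    print("uvw",M@(s["ee_pos"]-C)*1000,"F deck",M@s["wrist_force"],"w",s["width"]*1000,s["grasp_force"],s["time"])
E
python3 -c "
from h import *
loc();delta(*target(0,0,-1))"
```

```text
uvw [ 5.84  0.27 -0.95] F deck [ 0.2  -0.02 -0.67] w 65.28295104989657 23.059232532978058 6.45
pos [ 0.465  -0.3502  0.0801] to [ 0.4595 -0.3497  0.0782] shift units [-0.0111  0.001  -0.0037] turn units [-0.0002 -0.0002 -0.0001] F [ 0.3917 -0.0691 -0.5724] w 0.06528295104989656
```

Request:
play_rows(hand=[60,60,60,60,60,60,60,60,60,60], xyz=[[0.0003,0,-0.0009],[0.0003,0,-0.0009],[0.0003,0,-0.0009],[0.0003,0,-0.0009],[0,0,0],[0,0,0],[0,0,0],[0,0,0],[0,0,0],[0,0,0]], rotation=[[0,0,0],[0,0,0],[0,0,0],[0,0,0],[0,0,0],[0,0,0],[0,0,0],[0,0,0],[0,0,0],[0,0,0]])

```text
time: 7.7
ee_pos: [0.4652, -0.3503, 0.0795]
tool_rot: [0.011, 0.985, -0.067, 0.156]
wrist_force: [-4.9, 1.7, 11.1]
width: 0.0653
grasp_force: 24.1
```

```bash
python3 -c "
from h import *
loc()"
```

```text
uvw [ 5.86  0.2  -1.59] F deck [-1.39  1.02 12.17] w 65.27197503400163 24.110897183418274 7.7
```

Request:
play_rows(hand=[60,60,60,60,60,60,60,60,60,60], xyz=[[-0.0007,0.0001,0.0021],[-0.0019,0.0003,-0.0006],[-0.0019,0.0003,-0.0006],[-0.0019,0.0003,-0.0006],[-0.0019,0.0003,-0.0006],[-0.0019,0.0003,-0.0006],[-0.0019,0.0003,-0.0006],[-0.0019,0.0003,-0.0006],[-0.0019,0.0003,-0.0006],[-0.0019,0.0003,-0.0006]], rotation=[[0,0,0],[0,0,0],[0,0,0],[0,0,0],[0,0,0],[0,0,0],[0,0,0],[0,0,0],[0,0,0],[0,0,0]])

```text
time: 8.95
ee_pos: [0.4572, -0.3493, 0.077]
tool_rot: [0.011, 0.985, -0.067, 0.157]
wrist_force: [1.5, 1.0, 6.1]
width: 0.0655
grasp_force: 23.5
```

```bash
python3 -c "
from h import *
loc();delta(*target(-7,0,-1))"
```

```text
uvw [-2.59  0.1  -1.5 ] F deck [3.17 1.19 5.38] w 65.4737655938232 23.5111266374588 8.95
pos [ 0.4572 -0.3493  0.077 ] to [ 0.4529 -0.3488  0.0761] shift units [-0.0086  0.001  -0.0018] turn units [0.0009 0.001  0.    ] F [1.5033 0.9918 6.0974] w 0.0654737655938232
```

Request:
play_rows(hand=[60,60,60,60,60,60,60,60,60,60], xyz=[[-0.0003,0,0.0011],[-0.0019,0.0003,-0.0006],[-0.0019,0.0003,-0.0006],[-0.0019,0.0003,-0.0006],[-0.0019,0.0003,-0.0006],[-0.0019,0.0003,-0.0006],[0,0,0],[0,0,0],[0,0,0],[0,0,0]], rotation=[[0,0,0],[0,0,0],[0,0,0],[0,0,0],[0,0,0],[0,0,0],[0,0,0],[0,0,0],[0,0,0],[0,0,0]])

```text
time: 10.2
ee_pos: [0.4518, -0.348, 0.0757]
tool_rot: [0.01, 0.985, -0.067, 0.156]
wrist_force: [0.3, 0.2, -0.5]
width: 0.0656
grasp_force: 23.1
```

```bash
python3 -c "
from h import *
loc()"
```

```text
uvw [-8.25  0.66 -1.04] F deck [ 0.13  0.27 -0.6 ] w 65.63863270614884 23.06655317544937 10.2
```

Not at the stop yet; I continue in small steps.

Request:
play_rows(hand=[60,60,60,60,60,60,60,60,60,60], xyz=[[-0.0019,0.0003,-0.0006],[0,0,0],[-0.0019,0.0003,-0.0006],[0,0,0],[-0.0019,0.0003,-0.0006],[0,0,0],[-0.0019,0.0003,-0.0006],[0,0,0],[0,0,0],[0,0,0]], rotation=[[0,0,0],[0,0,0],[0,0,0],[0,0,0],[0,0,0],[0,0,0],[0,0,0],[0,0,0],[0,0,0],[0,0,0]])

```text
time: 11.45
ee_pos: [0.448, -0.3474, 0.0745]
tool_rot: [0.01, 0.985, -0.067, 0.156]
wrist_force: [0.1, 0.5, -0.7]
width: 0.0653
grasp_force: 23.1
```

```bash
python3 -c "
from h import *
loc()"
```

```text
uvw [-12.28   0.72  -0.99] F deck [-0.22  0.48 -0.72] w 65.33260613082399 23.06539535522461 11.45
```

Request:
play_rows(hand=[60,60,60,60,60,60,60,60,60,60], xyz=[[-0.0019,0.0002,-0.0006],[0,0,0],[-0.0019,0.0002,-0.0006],[0,0,0],[-0.0019,0.0002,-0.0006],[0,0,0],[0,0,0],[0,0,0],[0,0,0],[0,0,0]], rotation=[[0,0,0],[0,0,0],[0,0,0],[0,0,0],[0,0,0],[0,0,0],[0,0,0],[0,0,0],[0,0,0],[0,0,0]])

```text
time: 12.7
ee_pos: [0.4477, -0.3475, 0.0747]
tool_rot: [0.011, 0.985, -0.067, 0.158]
wrist_force: [4.7, 0.8, 1.8]
width: 0.0655
grasp_force: 23.1
```

```bash
python3 -c "
from h import *
loc()"
```

```text
uvw [-12.47   0.61  -0.66] F deck [4.88 1.44 0.28] w 65.49218666439889 23.054489493370056 12.7
```

Request:
play_rows(hand=[60,60,60,85,85,85,85,85,85,85], xyz=[[-0.0007,0.0002,-0.001],[0,0,0],[0,0,0],[0,0,0],[0,0,0],[0,0,0],[0,0,0],[0,0,0],[0,0,0],[0,0,0]], rotation=[[0,0,0],[0,0,0],[0,0,0],[0,0,0],[0,0,0],[0,0,0],[0,0,0],[0,0,0],[0,0,0],[0,0,0]])

```text
time: 13.95
ee_pos: [0.4448, -0.347, 0.073]
tool_rot: [0.01, 0.985, -0.067, 0.156]
wrist_force: [0.2, -0.1, -0.1]
width: 0.0852
grasp_force: 0.0
```

Request:
play_rows(hand=[85,85,85,85,85,85,85,85,85,85], xyz=[[-0.01,0.0012,0.03],[-0.012,0.0016,0.036],[-0.012,0.0016,0.036],[0,0.06,0.06],[0,0.12,0],[0,0.12,0],[0,0.12,0],[0,0.12,0],[0,0.12,0],[0,0.12,0]], rotation=[[0,0,0],[0,0,0],[0,0,0],[0,0,0],[0,0,0],[0,0,0],[0,0,0],[0,0,0],[0,0,0],[0,0,0]])

```text
time: 15.2
ee_pos: [0.4292, 0.0258, 0.155]
tool_rot: [0.01, 0.985, -0.067, 0.156]
wrist_force: [0.9, 0.5, 0.1]
width: 0.085
grasp_force: 0.0
```

```bash
python3 - <<'E'
from h import *
np.set_printoptions(suppress=True,precision=1)
loc()
for nm in("top","side"):
    c=cam(nm); np.savez(f"{nm}2.npz",**c)
t=dict(np.load("top2.npz"));s=dict(np.load("side2.npz"))
a=cv2.resize(t["frame"][180:270,410:490],(480,540),interpolation=cv2.INTER_CUBIC);b=cv2.resize(s["frame"][85:160,310:410],(320,240),interpolation=cv2.INTER_CUBIC)
cv2.imwrite("pics/p2.png",np.hstack([a,cv2.copyMakeBorder(b,0,300,0,0,0)])[:,:,::-1])
M=np.array(frame(PSI)); P=C+.006*M[2]
for nm,c,m,near in(("top",t,white(t,185),(446,229)),("side",s,white(s,135),(358,121))):
    try:
        q=corners(quad(m,near)); w=np.array([onplane(c,x,P,M[2]) for x in q]); l=(w-C)@M.T*1000; e=l[[1,2,3,0]]-l
        print(nm,q.tolist(),"centre uv",l.mean(0),np.linalg.norm(e,axis=1),np.degrees(np.arctan2(e[:,1],e[:,0])))
    except Exception as x: print(nm,x)
E
```

```text
uvw [-53.34 367.94  97.01] F deck [ 0.78  0.64 -0.13] w 84.98675772043336 0.0 15.2
top [[439.482666015625, 208.2252197265625], [463.3482971191406, 212.26425170898438], [452.94720458984375, 258.2790222167969], [426.4673156738281, 254.16627502441406]] centre uv [-15.76   3.3    6.  ] [ 63.35 127.52  71.59 128.87] [ -90.26 -179.93   90.64   -3.6 ]
side [[275.7613525390625, 159.16102600097656], [298.6519775390625, 148.47604370117188], [331.73394775390625, 170.5809783935547], [309.2120056152344, 182.8977813720703]] centre uv [ 41.24 319.43   6.  ] [ 86.64 112.19  89.06 111.2 ] [-109.69  169.76   69.91  -11.41]
```

View pics/p2.png

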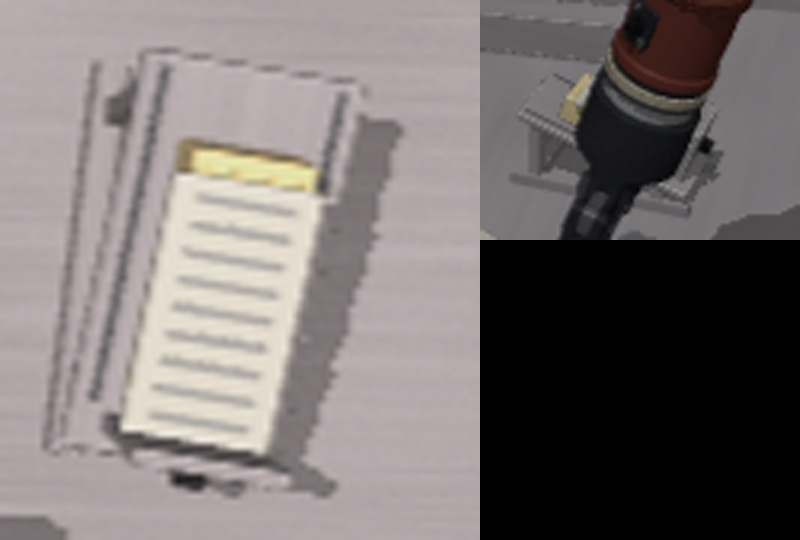

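The separator sits against the stop (crop 125–270, 430–450) with a cream strip of slab_low showing above it. Its sideways alignment needs a finer check before I go on.

```bash
python3 - <<'E'
from h import *
np.set_printoptions(suppress=True,precision=1)
t=dict(np.load("top2.npz")); f=t["frame"]; M=np.array(frame(PSI))
for r in(206,215,225,235,245): print(r,[(x,*f[r,x]) for x in range(428,470) if x<445 or x>452][::1] if r in(206,225) else "")
h=cv2.cvtColor(f,cv2.COLOR_RGB2HSV)
m=((h[:,:,1]<32)&(h[:,:,2]>198)).astype(np.uint8); m=cv2.morphologyEx(m,cv2.MORPH_CLOSE,np.ones((5,5)))
q=corners(quad(m,(446,229)));P=C+.006*M[2]
l=(np.array([onplane(t,x,P,M[2]) for x in q])-C)@M.T*1000; e=l[[1,2,3,0]]-l
print(q.tolist(),l,l.mean(0),np.linalg.norm(e,axis=1),np.degrees(np.arctan2(e[:,1],e[:,0])))
m=cream(t,190); ys,xs=np.nonzero(m[195:225,425:475]); 
for r in range(200,212):
    k=np.nonzero(m[r,425:475])[0]+425
    if len(k): print(r,k.min(),k.max(),[((onplane(t,(x,r),C,M[2])-C)@M.T*1000)[:2] for x in(k.min()-.5,k.max()+.5)])
E
```

```text
206 [(428, np.uint8(177), np.uint8(166), np.uint8(168)), (429, np.uint8(145), np.uint8(135), np.uint8(135)), (430, np.uint8(144), np.uint8(136), np.uint8(136)), (431, np.uint8(173), np.uint8(162), np.uint8(162)), (432, np.uint8(179), np.uint8(169), np.uint8(171)), (433, np.uint8(138), np.uint8(131), np.uint8(133)), (434, np.uint8(100), np.uint8(96), np.uint8(99)), (435, np.uint8(158), np.uint8(148), np.uint8(151)), (436, np.uint8(179), np.uint8(167), np.uint8(171)), (437, np.uint8(180), np.uint8(170), np.uint8(173)), (438, np.uint8(182), np.uint8(171), np.uint8(174)), (439, np.uint8(154), np.uint8(140), np.uint8(124)), (440, np.uint8(141), np.uint8(123), np.uint8(90)), (441, np.uint8(145), np.uint8(128), np.uint8(93)), (442, np.uint8(209), np.uint8(193), np.uint8(142)), (443, np.uint8(229), np.uint8(224), np.uint8(169)), (444, np.uint8(229), np.uint8(226), np.uint8(170)), (453, np.uint8(202), np.uint8(179), np.uint8(129)), (454, np.uint8(174), np.uint8(154), np.uint8(111)), (455, np.uint8(143), np.uint8(127), np.uint8(93)), (456, np.uint8(122), np.uint8(107), np.uint8(80)), (457, np.
[... 2468 characters left out ...]
75, 208.1471710205078], [463.2939147949219, 212.19302368164062], [453.54925537109375, 255.1462860107422], [429.7179870605469, 250.84918212890625]] [[ 48.3  34.8   6. ]
 [ 48.3 -30.2   6. ]
 [-70.6 -30.2   6. ]
 [-69.7  34.4   6. ]] [-10.9   2.2   6. ] [ 64.9 118.9  64.7 118. ] [ -90.  -180.    89.2    0.2]
205 442 447 [array([57. , 27.7]), array([59.6, 12.3])]
206 442 453 [array([54.3, 27.2]), array([59.5, -3.7])]
207 442 459 [array([51.7, 26.6]), array([ 59.5, -19.7])]
208 443 462 [array([49.5, 23.5]), array([ 58.2, -27.9])]
209 448 462 [array([49., 10.]), array([ 55.5, -28.5])]
210 454 461 [array([49., -6.]), array([ 52.5, -26.5])]
211 461 461 [array([ 49.4, -24.5]), array([ 49.8, -27.1])]
```

Camera edges in deck coordinates: separator centre v=+2.2, slab_low v≈-0.2, so the sheet sits 2.4 mm to one side. The camera also reads about 1.6 mm more than the TCP. I'll re-centre the sheet by closing the fingers on it at TCP v=-1.8.

```bash
python3 -c "
from h import *
delta(*target(-13,-1.8,60));delta(*target(-13,-1.8,0))"
```

```text
pos [0.4289 0.0348 0.1544] to [ 0.4283 -0.3473  0.1322] shift units [-0.0012 -0.7642 -0.0444] turn units [-0.0029 -0.0011 -0.0221] F [ 0.6263 -0.4884 -0.2277] w 0.08527776380528619
pos [0.4289 0.0348 0.1544] to [ 0.4467 -0.3498  0.0752] shift units [ 0.0356 -0.7692 -0.1585] turn units [-0.0029 -0.0011 -0.0221] F [ 0.6263 -0.4884 -0.2277] w 0.08527776380528619
```

Request:
play_rows(hand=[85,85,85,85,85,85,85,85,85,85], xyz=[[0,-0.1092,0],[0,-0.1092,0],[0,-0.1092,0],[0,-0.1092,0],[0,-0.1092,0],[0,-0.1092,0],[-0.0012,-0.109,0],[0,0,-0.0444],[0,0,0],[0,0,0]], rotation=[[-0.0029,-0.0011,-0.0221],[0,0,0],[0,0,0],[0,0,0],[0,0,0],[0,0,0],[0,0,0],[0,0,0],[0,0,0],[0,0,0]])

```text
time: 16.55
ee_pos: [0.4286, -0.3548, 0.1324]
tool_rot: [0.014, 0.985, -0.078, 0.156]
wrist_force: [0.6, 0.4, -0.0]
width: 0.0851
grasp_force: 0.0
```

```bash
python3 -c "
from h import *
loc();delta(*target(-13,-1.8,0))"
```

```text
uvw [-11.77  -9.17  59.79] F deck [ 0.49  0.5  -0.17] w 85.14115482626644 0.0 16.55
pos [ 0.4286 -0.3548  0.1324] to [ 0.4467 -0.3498  0.0752] shift units [ 0.0363  0.0099 -0.1145] turn units [ 0.003  -0.0006  0.0212] F [ 0.584   0.4226 -0.0125] w 0.08514115482626644
```

Request:
play_rows(hand=[85,85,85,85,85,85,85,85,85,85], xyz=[[0,0.0146,0],[0.006,-0.0008,-0.0191],[0.006,-0.0008,-0.0191],[0.006,-0.0008,-0.0191],[0.006,-0.0008,-0.0191],[0.006,-0.0008,-0.0191],[0.006,-0.0008,-0.0191],[0,0,0],[0,0,0],[0,0,0]], rotation=[[0.003,-0.0006,0.0212],[0,0,0],[0,0,0],[0,0,0],[0,0,0],[0,0,0],[0,0,0],[0,0,0],[0,0,0],[0,0,0]])

```text
time: 17.8
ee_pos: [0.4466, -0.3505, 0.0744]
tool_rot: [0.011, 0.985, -0.068, 0.156]
wrist_force: [-0.1, -0.6, -0.5]
width: 0.0849
grasp_force: 0.0
```

```bash
python3 -c "
from h import *
loc();delta(*target(-13,-1.8,0))"
```

```text
uvw [-13.22  -2.46  -0.72] F deck [-0.15 -0.55 -0.47] w 84.86248521243353 0.0 17.8
pos [ 0.4466 -0.3505  0.0744] to [ 0.4467 -0.3498  0.0752] shift units [0.0002 0.0013 0.0015] turn units [ 0.0002 -0.0004  0.0009] F [-0.0695 -0.5501 -0.4893] w 0.08486248521243353
```

Request:
play_rows(hand=[85,60,60,60,60,60,60,85,85,85], xyz=[[0.0001,0.0012,0.0008],[0,0,0],[0,0,0],[0,0,0],[-0.0019,0.0003,-0.0006],[0,0,0],[0,0,0],[0,0,0],[0,0,0],[0,0,0]], rotation=[[0,0,0],[0,0,0],[0,0,0],[0,0,0],[0,0,0],[0,0,0],[0,0,0],[0,0,0],[0,0,0],[0,0,0]])

```text
time: 19.05
ee_pos: [0.4455, -0.3496, 0.0738]
tool_rot: [0.01, 0.985, -0.068, 0.155]
wrist_force: [-0.2, 0.0, 0.3]
width: 0.0851
grasp_force: 0.0
```

Request:
play_rows(hand=[85,85,85,85,85,85,85,85,85,85], xyz=[[-0.01,0.0012,0.03],[-0.012,0.0016,0.036],[-0.012,0.0016,0.036],[0,0.06,0.06],[0,0.12,0],[0,0.12,0],[0,0.12,0],[0,0.12,0],[0,0.12,0],[0,0.12,0]], rotation=[[0,0,0],[0,0,0],[0,0,0],[0,0,0],[0,0,0],[0,0,0],[0,0,0],[0,0,0],[0,0,0],[0,0,0]])

```text
time: 20.3
ee_pos: [0.43, 0.0238, 0.1561]
tool_rot: [0.01, 0.985, -0.068, 0.156]
wrist_force: [1.2, -0.0, -0.5]
width: 0.085
grasp_force: 0.0
```

```bash
cat >> h.py <<'E'
def sepmeas():
    np.set_printoptions(suppress=True,precision=1)
    t=cam("top"); M=np.array(frame(PSI)); h=cv2.cvtColor(t["frame"],cv2.COLOR_RGB2HSV)
    m=((h[:,:,1]<32)&(h[:,:,2]>198)).astype(np.uint8); m=cv2.morphologyEx(m,cv2.MORPH_CLOSE,np.ones((5,5)))
    q=corners(quad(m,(446,229)));P=C+.006*M[2]
    l=(np.array([onplane(t,x,P,M[2]) for x in q])-C)@M.T*1000; e=l[[1,2,3,0]]-l
    print("sep",l.mean(0),np.linalg.norm(e,axis=1),np.degrees(np.arctan2(e[:,1],e[:,0])))
    m=cream(t,190)
    for r in range(203,212):
        k=np.nonzero(m[r,425:475])[0]+425
        if len(k): print(r,[((onplane(t,(x,r),C,M[2])-C)@M.T*1000)[:2] for x in(k.min()-.5,k.max()+.5)])
    return t
E
python3 - <<'E'
from h import *
sepmeas()
# slab_top grasp: TCP z 36-> tips ~10mm over board; tool straight down, y at -98.8
a=np.radians(-8.8); Rt=np.array([[np.cos(a),np.sin(a),0],[np.sin(a),-np.cos(a),0],[0,0,-1]])
delta(np.array([.4678,.2815,.034]),Rt)
E
```

```text
sep [-11.    0.2   6. ] [ 64.8 119.1  65.  117.5] [-89.3 179.8  89.2  -0.3]
205 [array([57. , 27.7]), array([59.6, 12.3])]
206 [array([54.3, 27.2]), array([59.5, -3.7])]
207 [array([51.7, 26.6]), array([ 59.5, -19.7])]
208 [array([49.5, 23.5]), array([ 58.2, -27.9])]
209 [array([49.5,  7.5]), array([ 55.5, -28.5])]
210 [array([49., -6.]), array([ 52.5, -26.5])]
211 [array([ 48.5, -19.4]), array([ 49.8, -27.1])]
pos [0.4296 0.0375 0.1555] to [0.4678 0.2815 0.034 ] shift units [ 0.0765  0.4879 -0.243 ] turn units [ 0.0346  0.296  -0.0414] F [ 0.8882  5.6286 -1.2199] w 0.08488263658394989
```

Request:
play_rows(hand=[85,85,85,85,85,85,85,85,85,85], xyz=[[0.0153,0.0976,0],[0.0153,0.0976,0],[0.0153,0.0976,0],[0.0153,0.0976,0],[0.0153,0.0976,0],[0,0,-0.06],[0,0,-0.06],[0,0,0],[0,0,0],[0,0,0]], rotation=[[0.0069,0.0592,-0.0083],[0.0069,0.0592,-0.0083],[0.0069,0.0592,-0.0083],[0.0069,0.0592,-0.0083],[0.0069,0.0592,-0.0083],[0,0,0],[0,0,0],[0,0,0],[0,0,0],[0,0,0]])

```text
time: 21.6
ee_pos: [0.4691, 0.2662, 0.0963]
tool_rot: [0.005, 0.996, -0.089, 0.0]
wrist_force: [-0.4, 0.8, 0.4]
width: 0.085
grasp_force: 0.0
```

```bash
python3 - <<'E'
from h import *
a=np.radians(-8.8); Rt=np.array([[np.cos(a),np.sin(a),0],[np.sin(a),-np.cos(a),0],[0,0,-1]])
delta(np.array([.4678,.2815,.029]),Rt)
E
```

```text
pos [0.4691 0.2662 0.0963] to [0.4678 0.2815 0.029 ] shift units [-0.0025  0.0305 -0.1346] turn units [ 0.0104 -0.0004  0.0243] F [-0.3709  0.79    0.4273] w 0.08502737579752312
```

Request:
play_rows(hand=[85,85,85,85,85,85,85,50,50,50], xyz=[[-0.0025,0.0305,0],[0,0,-0.04],[0,0,-0.04],[0,0,-0.03],[0,0,-0.0246],[0,0,0],[0,0,0],[0,0,0],[0,0,0],[0,0,0]], rotation=[[0.0104,-0.0004,0.0243],[0,0,0],[0,0,0],[0,0,0],[0,0,0],[0,0,0],[0,0,0],[0,0,0],[0,0,0],[0,0,0]], grip_force=20)

```text
time: 22.85
ee_pos: [0.4671, 0.2812, 0.0279]
tool_rot: [0.001, 0.997, -0.077, -0.001]
wrist_force: [0.1, -0.6, 5.3]
width: 0.0559
grasp_force: 23.3
```

```bash
python3 -c "
from h import *
s=env.read_state();print(s['wrist_force'],s['width'],s['grasp_force'])
delta(*target(8,-1.8,60))"
```

```text
[ 0.07043308 -0.60160309  5.3214441 ] 0.05586330129004388 23.265190422534943
pos [0.4671 0.2812 0.0279] to [ 0.4481 -0.35    0.1387] shift units [-0.038  -1.2624  0.2216] turn units [-0.0416 -0.2985  0.0165] F [ 0.0704 -0.6016  5.3214] w 0.05586330129004388
```

Request:
play_rows(hand=[50,50,50,50,50,50,50,50,50,50], xyz=[[0,0,0.04],[0,0,0.11],[0,0,0.11],[-0.0054,-0.115,0],[-0.0054,-0.115,0],[-0.0054,-0.115,0],[-0.0054,-0.115,0],[-0.0054,-0.115,0],[-0.0054,-0.115,0],[-0.0054,-0.115,0]], rotation=[[0,0,0],[0,0,0],[0,0,0],[-0.006,-0.0426,0.0024],[-0.006,-0.0426,0.0024],[-0.006,-0.0426,0.0024],[-0.006,-0.0426,0.0024],[-0.006,-0.0426,0.0024],[-0.006,-0.0426,0.0024],[-0.006,-0.0426,0.0024]])

```text
time: 24.1
ee_pos: [0.4476, -0.1187, 0.157]
tool_rot: [0.011, 0.986, -0.067, 0.154]
wrist_force: [1.7, 0.3, -2.8]
width: 0.0557
grasp_force: 22.8
```

Request:
play_rows(hand=[50,50,50,50,50,50,50,50,50,50], xyz=[[-0.0053,-0.113,0],[-0.0053,-0.113,0],[-0.0053,-0.113,0],[-0.0053,-0.08,0],[0,-0.035,0],[0,0,0],[0,0,0],[0,0,0],[0,0,0],[0,0,0]], rotation=[[0,0,0],[0,0,0],[0,0,0],[0,0,0],[0,0,0],[0,0,0],[0,0,0],[0,0,0],[0,0,0],[0,0,0]])

```text
time: 25.35
ee_pos: [0.438, -0.3437, 0.1573]
tool_rot: [0.011, 0.986, -0.067, 0.154]
wrist_force: [0.0, -0.3, -3.2]
width: 0.0554
grasp_force: 22.9
```

```bash
python3 -c "
from h import *
loc()
delta(*target(-3,-1.8,60));delta(*target(-3,-1.8,26))"
```

```text
uvw [ 3.34  3.1  81.04] F deck [-0.93 -0.32 -3.09] w 55.405761170596364 22.868280708789825 25.35
pos [ 0.438  -0.3437  0.1573] to [ 0.4378 -0.3486  0.1353] shift units [-0.0004 -0.0098 -0.044 ] turn units [-0.0002 -0.0041 -0.0012] F [ 0.0289 -0.3302 -3.2203] w 0.05540576117059636
pos [ 0.438  -0.3437  0.1573] to [ 0.4482 -0.35    0.103 ] shift units [ 0.0204 -0.0127 -0.1086] turn units [-0.0002 -0.0041 -0.0012] F [ 0.0289 -0.3302 -3.2203] w 0.05540576117059636
```

Request:
play_rows(hand=[50,50,50,50,50,50,50,50,50,50], xyz=[[-0.0004,-0.0098,-0.044],[0.0035,-0.0005,-0.0108],[0.0035,-0.0005,-0.0108],[0.0035,-0.0005,-0.0108],[0.0035,-0.0005,-0.0108],[0.0035,-0.0005,-0.0108],[0.0035,-0.0005,-0.0108],[0,0,0],[0,0,0],[0,0,0]], rotation=[[-0.0002,-0.0041,-0.0012],[0,0,0],[0,0,0],[0,0,0],[0,0,0],[0,0,0],[0,0,0],[0,0,0],[0,0,0],[0,0,0]])

```text
time: 26.6
ee_pos: [0.4481, -0.3507, 0.103]
tool_rot: [0.011, 0.985, -0.068, 0.156]
wrist_force: [0.3, -0.7, -2.0]
width: 0.0555
grasp_force: 22.8
```

```bash
python3 - <<'E'
from h import *
loc();delta(*target(-3,-1.8,22))
t=cam("top");s=cam("side")
a=cv2.resize(t["frame"][180:270,410:490],(480,540),interpolation=cv2.INTER_CUBIC);b=cv2.resize(s["frame"][85:160,310:410],(320,240),interpolation=cv2.INTER_CUBIC)
cv2.imwrite("pics/p3.png",np.hstack([a,cv2.copyMakeBorder(b,0,300,0,0,0)])[:,:,::-1])
E
```

```text
uvw [-2.95 -2.53 26.02] F deck [-0.29 -0.67 -2.03] w 55.54821526708443 22.81906396150589 26.6
pos [ 0.4481 -0.3507  0.103 ] to [ 0.4494 -0.3502  0.0992] shift units [ 0.0026  0.0011 -0.0077] turn units [0.0004 0.0003 0.001 ] F [ 0.2588 -0.7074 -2.0199] w 0.05554821526708443
```

View pics/p3.png

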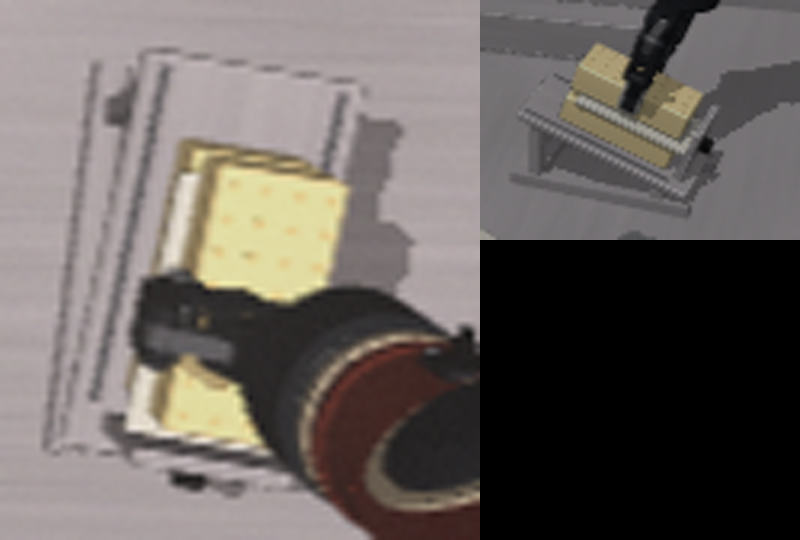

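The picture shows the slab held parallel just above the separator, its lower end a little short of the stop. I lower it gently.

Request:
play_rows(hand=[50,50,50,50,50,50,50,50,50,50], xyz=[[0,0.0012,0],[0.0005,0,-0.0015],[0.0005,0,-0.0015],[0.0005,0,-0.0015],[0.0005,0,-0.0015],[0.0005,0,-0.0015],[0,0,0],[0,0,0],[0,0,0],[0,0,0]], rotation=[[0,0,0],[0,0,0],[0,0,0],[0,0,0],[0,0,0],[0,0,0],[0,0,0],[0,0,0],[0,0,0],[0,0,0]])

```text
time: 27.95
ee_pos: [0.4491, -0.3501, 0.0995]
tool_rot: [0.011, 0.985, -0.068, 0.156]
wrist_force: [-2.6, 1.3, 6.1]
width: 0.056
grasp_force: 23.9
```

```bash
python3 -c "
from h import *
loc()"
```

```text
uvw [-3.15 -1.75 22.41] F deck [-0.74  0.9   6.64] w 55.97453062281581 23.86229306459427 27.95
```

Request:
play_rows(hand=[50,50,50,50,50,50,50,50,50,50], xyz=[[-0.0005,0.0001,0.0016],[-0.0019,0.0003,-0.0006],[-0.0019,0.0003,-0.0006],[-0.0019,0.0003,-0.0006],[-0.0019,0.0003,-0.0006],[-0.0019,0.0003,-0.0006],[-0.0019,0.0003,-0.0006],[0,0,0],[0,0,0],[0,0,0]], rotation=[[0,0,0],[0,0,0],[0,0,0],[0,0,0],[0,0,0],[0,0,0],[0,0,0],[0,0,0],[0,0,0],[0,0,0]])

```text
time: 29.2
ee_pos: [0.4434, -0.3491, 0.0981]
tool_rot: [0.011, 0.985, -0.068, 0.156]
wrist_force: [0.3, -0.3, -2.3]
width: 0.0558
grasp_force: 22.9
```

```bash
python3 -c "
from h import *
loc()"
```

```text
uvw [-9.1  -1.54 22.84] F deck [-0.41 -0.22 -2.28] w 55.754447233595656 22.857090532779694 29.2
```

Request:
play_rows(hand=[50,50,50,50,50,50,50,50,50,50], xyz=[[-0.0019,0.0002,-0.0006],[0,0,0],[-0.0019,0.0002,-0.0006],[0,0,0],[-0.0019,0.0002,-0.0006],[0,0,0],[-0.0019,0.0002,-0.0006],[0,0,0],[0,0,0],[0,0,0]], rotation=[[0,0,0],[0,0,0],[0,0,0],[0,0,0],[0,0,0],[0,0,0],[0,0,0],[0,0,0],[0,0,0],[0,0,0]])

```text
time: 30.45
ee_pos: [0.4396, -0.3487, 0.0969]
tool_rot: [0.011, 0.985, -0.068, 0.156]
wrist_force: [-0.8, -0.5, -1.5]
width: 0.0557
grasp_force: 22.9
```

```bash
python3 -c "
from h import *
loc()"
```

```text
uvw [-13.14  -1.65  22.87] F deck [-1.16 -0.62 -1.23] w 55.682486089455416 22.856554985046387 30.45
```

Request:
play_rows(hand=[50,50,50,50,50,50,50,50,50,50], xyz=[[-0.0019,0.0002,-0.0006],[0,0,0],[-0.0019,0.0002,-0.0006],[0,0,0],[-0.0019,0.0002,-0.0006],[0,0,0],[0,0,0],[0,0,0],[0,0,0],[0,0,0]], rotation=[[0,0,0],[0,0,0],[0,0,0],[0,0,0],[0,0,0],[0,0,0],[0,0,0],[0,0,0],[0,0,0],[0,0,0]])

```text
time: 31.7
ee_pos: [0.4386, -0.3486, 0.0968]
tool_rot: [0.011, 0.985, -0.067, 0.158]
wrist_force: [5.0, 1.3, -1.2]
width: 0.0555
grasp_force: 22.8
```

```bash
python3 -c "
from h import *
loc()"
```

```text
uvw [-14.1   -1.73  23.11] F deck [ 4.22  1.99 -2.58] w 55.546979814730086 22.83700704574585 31.7
```

Stop reached: the advance stalled at u=-14.1 with 4–5 N. I seat the slab lightly, let go and retract.

Request:
play_rows(hand=[50,50,50,85,85,85,85,85,85,85], xyz=[[0.0005,0,-0.0014],[0,0,0],[0,0,0],[0,0,0],[0,0,0],[0,0,0],[0,0,0],[0,0,0],[0,0,0],[0,0,0]], rotation=[[0,0,0],[0,0,0],[0,0,0],[0,0,0],[0,0,0],[0,0,0],[0,0,0],[0,0,0],[0,0,0],[0,0,0]])

```text
time: 32.95
ee_pos: [0.437, -0.3484, 0.0953]
tool_rot: [0.011, 0.985, -0.068, 0.156]
wrist_force: [1.1, -0.3, 0.1]
width: 0.0848
grasp_force: 0.0
```

Request:
play_rows(hand=[85,85,85,85,85,85,85,85,85,85], xyz=[[-0.01,0.0012,0.03],[-0.012,0.0016,0.036],[-0.012,0.0016,0.036],[0,0.06,0.1],[0,0.1,0.06],[0,0.12,0],[0,0.12,0],[0,0.12,0],[0,0.12,0],[0,0.12,0]], rotation=[[0,0,0],[0,0,0],[0,0,0],[0,0,0],[0,0,0],[0,0,0],[0,0,0],[0,0,0],[0,0,0],[0,0,0]])

```text
time: 34.2
ee_pos: [0.4197, 0.035, 0.2275]
tool_rot: [0.01, 0.985, -0.068, 0.157]
wrist_force: [1.6, -0.0, 0.0]
width: 0.0849
grasp_force: 0.0
```

Request:
play_rows(hand=[85,85,85,85,85,85,85,85,85,85], xyz=[[0,0.12,0.03],[0,0.12,0.03],[0,0.12,0],[0,0.12,0],[0,0.06,0],[0,0,0],[0,0,0],[0,0,0],[0,0,0],[0,0,0]], rotation=[[0,0,0],[0,0,0],[0,0,0],[0,0,0],[0,0,0],[0,0,0],[0,0,0],[0,0,0],[0,0,0],[0,0,0]])

```text
time: 35.45
ee_pos: [0.4201, 0.3029, 0.2564]
tool_rot: [0.011, 0.985, -0.068, 0.156]
wrist_force: [-0.1, 0.1, 0.7]
width: 0.0852
grasp_force: 0.0
```

```bash
python3 - <<'E'
from h import *
np.set_printoptions(suppress=True,precision=1)
t=cam("top");s=cam("side"); np.savez("top3.npz",**t); np.savez("side3.npz",**s); M=np.array(frame(PSI)); P=C+.034*M[2]
for nm,c,m,near in(("top",t,cream(t,190),(450,232)),("side",s,cream(s,148),(362,115))):
    q=corners(quad(m,near)); l=(np.array([onplane(c,x,P,M[2]) for x in q])-C)@M.T*1000; e=l[[1,2,3,0]]-l
    print(nm,q.tolist(),l.tolist(),l.mean(0),np.linalg.norm(e,axis=1))
a=cv2.resize(t["frame"][180:270,410:490],(400,450),interpolation=cv2.INTER_CUBIC);b=cv2.resize(s["frame"][80:165,310:400],(400,378),interpolation=cv2.INTER_CUBIC)
cv2.imwrite("pics/p4.png",np.hstack([a,cv2.copyMakeBorder(b,0,72,0,0,0)])[:,:,::-1])
E
```

```text
top [[444.62396240234375, 210.8290252685547], [465.7430419921875, 214.0982208251953], [455.7744445800781, 258.1230773925781], [434.893310546875, 254.63430786132812]] [[47.75511321908396, 27.406625906580942, 34.00000000000005], [48.284520750994965, -26.842833539038722, 34.00000000000004], [-70.1526953331254, -27.08228183267994, 33.99999999999999], [-70.1152666650244, 27.797458640164383, 33.99999999999987]] [-11.1   0.3  34. ] [ 54.3 118.4  54.9 117.9]
side [[361.0874938964844, -0.5], [313.2272644042969, 73.1454849243164], [221.08489990234375, 81.90458679199219], [204.12979125976562, -0.5]] [[310.208009881696, -916.278940591756, 34.00000000000004], [201.64357716416976, -85.26219158911516, 34.000000000000014], [382.2493081916352, 191.44412368984064, 34.00000000000009], [722.4971297946759, -223.57325552264567, 34.000000000000064]] [ 404.1 -258.4   34. ] [838.1 330.4 536.7 806.1]
```

View pics/p4.png

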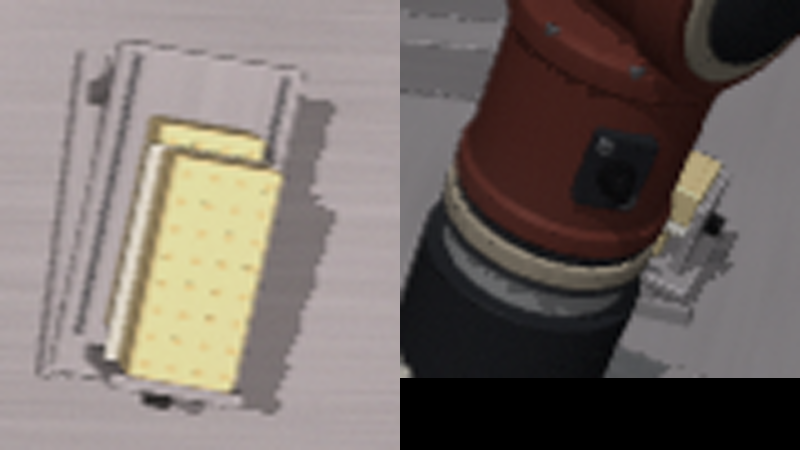

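The final picture shows slab_top lying square on the separator against the stop. Measured centres are u/v = -11.1/0.3 mm for the slab and -11.0/0.2 mm for the separator, so ends and sides agree. Handing in.

```bash
python3 -c "
from station import env
print(env.sign_off())"
```

```text
the job is handed in; nothing more can be done
None
```

Handed in at about 36 s of robot time: the separator and then the second slab lie flat on the stand, lower ends flush at the stop and within about 1 mm of the bottom slab's line; I did not separately check the bystander objects in a last picture.

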